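Pop the pantry bin, ease its spring lid up, and stow the measuring cup

TASK

Press the button on the front of the pantry bin to release its spring lid, and keep the gripper on the lid so that it rises slowly under control instead of flying open, until it stands fully open against its stop. Then put the steel measuring cup away in the bin: set it down upright on the bin's floor, do not drop it in. Leave the lid open and the other things on the shelf where they stand.

Things in the scene. Friction and masses are not known exactly. Their poses are not given: they have to be found in the camera images.
- bin: White plastic pantry bin with flat bamboo lid, fixed to the shelf, 220 mm deep (x), 200 mm wide (y), walls 105 mm high. Origin: centre of its underside. Its x axis runs from the button (front, towards the robot) to the hinge (rear), y to its left, z up; it may be yawed. Its front part (x = -110 to -66 mm) is a solid deck 105 mm high that holds the button.
- bin_floor (a point): Centre of the floor of the bin's open compartment, 5 mm above the shelf, at bin x = +20 mm, y = 0; axes as the bin's. The compartment measures 169 mm (x) by 190 mm (y) and 100 mm deep, and is covered by the lid until it is opened. Open, the lid's top edge leans over the rear 35 mm of it.
- bin_button_top (a point): Centre of the top of the steel push button (14 mm in bin x, 16 mm in bin y), 186 mm in front of the hinge, 124 mm above the shelf when up: 10 mm proud of the lid's top, in a notch 22 mm wide in the lid's front edge. The lid begins 3 mm behind the button's rear edge, so a fingertip pressed on the button's rear half overhangs the lid and catches it as it comes up.
- bin_button (a joint): Press depth of the button, m: 0 up, 0.007 fully down (its top is then still 3 mm above the closed lid's top). Its spring takes 2 N to start and 5 N fully down. The catch lets go at about 2 to 4 mm. The button springs back when released.
- bin_hinge (a point): Middle of the lid's hinge line, which runs along the bin's y at the rear rim: bin x = +105 mm, 108 mm above the shelf. The lid is a plate 8 mm thick, 200 mm wide, its outer face 6 mm above the hinge line when closed; it reaches 176 mm forward of the hinge in the middle (notch for the button) and 203 mm on both sides of the notch.
- bin_lid (a joint): Opening angle of the lid, rad: 0 closed, 1.4 fully open at its stop. 0.25 kg. Once released, the hinge spring lifts it all the way and holds it open: left alone it flies up at over 6 rad/s; held near its front edge it pushes with only 0.3 to 1.3 N. A finger standing on its outer face near the front edge lets it rise by moving slowly up and rearward along the arc about the hinge.
- cup_mid (a point): Centre, half-way up, of the steel measuring cup: small open round cup without handle, 62 mm high, 54 mm across at the rim, 50 mm at the foot, wall 3 mm, about 90 g, standing upright on the shelf left or right of the bin. Its z axis points up.
- can: Closed food can with a paper label, 60 mm across, 85 mm high, standing on the other side of the bin; leave it. Origin: centre of its underside.
- jar: Glass jar with steel lid, 72 mm across, 120 mm high, right of the bin; leave it. Origin: centre of its underside.
- spice: Small amber spice jar, 44 mm across, 100 mm high, left of the bin; leave it. Origin: centre of its underside.
- bowl: White bowl, 120 mm across, 50 mm high; leave it. Origin: centre of its underside.
- packet: Flat cardboard packet behind the bin, 80 by 170 mm, 45 mm high; leave it. Origin: centre of its underside.
- spoon: Wooden spoon 240 mm long lying at the left; leave it. Origin: its lower face.

How it is judged:
By the outcome, as a careful person would: the job done as asked, in the order asked, and still so for the second after the job is handed in, with the robot touching nothing.
It also fails if it takes over 64 s, if anything falls off the work surface, if the arm or the gripper's body presses on something with over 40 N, if the wrist force passes 120 N, or if a joint passes its speed limit or range.

ROBOT

A 6-joint arm with a two-finger parallel gripper is mounted at the origin on the work surface. World frame = base frame: x ahead of the robot, y to its left, z up, the work surface at z = 0. Lengths are in m, angles in rad, forces in N, time in s.
With the tool pointing down it reaches from about 0.35 to 0.85 m from the base axis. Payload 8.1 kg.
Tool frame: the origin (TCP) lies at the very end of the fingers, on their centre line; the grasp point (between the pads) lies 19 mm behind it; z points along the fingers, y is the line along which they close (so a half turn about z gives the same grasp; the last joint's range is limited). The gripper opens to 93 mm and grips with 3 to 60 N. Pads are 15 mm wide; open, the fingers measure 128 mm over their backs; the gripper's body (75 mm by 188 mm) begins 65 mm behind the grasp point.
Start: joints at [1.165, 0.13, 1.488, -0, 1.523, -0.085], TCP at [0.189, 0.569, 0.219] pointing down, gripper open.
Joint ranges: [-2.96, 2.96], [-0.89, 2.26], [0.02, 2.5], [-1.34, 4.48], [0, 2.73], [-2.66, 2.66]. Speed limits (rad/s): [2.39, 2.39, 2.79, 3.14, 3.14, 3.14].

INTERFACE

Orientations are given as a rotation vector (axis times angle).
In Python, from plant import robot gives the robot as it stands. The module is installed in compiled form; this text tells all that it offers.
- The arm moves only by the tool play_rows, never from a script. Its argument "increments" is text: rows parted by semicolons, each of 5 numbers parted by spaces: the shift along the tool's x, y, z in mm, then the turn about the tool's z in degrees, then the closure, from -1 (fully open) to 1 (shut). In form: dx dy dz yaw claw; .... A call has 1 to 20 rows; each row is the pose to reach, as a shift and turn from the pose commanded when the call began, along the tool's axes at that moment; what a row does not reach only later rows make up. A row lasts 1/10 s, in which the tool goes at most 50 mm and 8.59 degrees, less where a joint would pass 70% of its speed; a pose out of reach is approached as far as the arm can. A call with a gripper value outside its range is refused whole. The fingers move at their own pace and stop on an object; "force" is the grip in N (left out, the last holds). Time passes only in rows, so rows that repeat a pose let the fingers close. It gives the time, the measured TCP pose, the force, the opening and the grip force at its end, in the units of the state.
- robot.read_state(): the state, without advancing time (a new reading comes with each control period).
- robot.read_camera(name): name is "scene" or "top"; returns the picture (420x560x3 uint8, blue, green, red); there is no depth.
- robot.calibration(name): a dict with "vertical_fov" (degrees; the focal length in pixels is half the picture's height over the tangent of half this angle, whatever the lens; pixels are square), "cx", "cy" (the principal point, pixels), "rvec" (rotation vector, rad) and "tvec" (3), from world to camera coordinates, as OpenCV has them. Camera axes: x right, y down, z forward; pixel columns grow to the right and rows downward; lengths in m; the calibration is good to about 2 mm. A picture is of the moment at which its call begins. calibration takes no time and is no camera call.
- robot.close_job(): hands the job in; it is judged then, once.
Trained networks look in the newest picture that a camera, given by its name, has taken for a name from the list of things; names that differ only in an ending like _2 or _b are one class to them, and where a whole thing is asked for, a point or a joint stands for the part that bears it (a point fixed in the world has none). Each returns a list of dicts, best first, with "conf" (0 to 1); they miss things now and then, are a little off and sometimes report something else, mostly with a low value. They report only what shows in the picture. A call takes as long as a camera call.
- robot.recognise(camera, query): "centre" ([x, y, z] in m, in world coordinates, good to about 4 mm: the middle of the surface that is visible of it).
- robot.regions_of(camera, query): "pixels" (420x560 bool, what is visible of it).
- robot.landmark_of(camera, query): "centre" ([x, y, z] in m, in world coordinates, good to about 4 mm: a listed point, or the origin of a listed thing).
The state is a dict: "t": time; "q": joint angles; "dq": joint speeds; "joint_torque": joint torques, N m; "tool_pos": TCP position; "orientation": TCP orientation; "force": force on the tool from outside, world axes, zero at the start; "wrist_torque": the same for the moment, N m; "opening": finger opening in m; "gripper_force": force on a finger pad.
Only numpy, scipy, OpenCV 4.12 (cv2) and the standard library are available. Lean on these libraries where they do the work, as an engineer would, in place of code of your own. Each camera call takes 0.05 s, during which the arm holds its last target. There are 200 camera calls.

## Working session

There is one attempt and no reset: what is moved stays moved. The work goes in short steps, Python scripts to look and compute and a tool call to move; the robot and the scene stay as the last step left them, time stands still between calls to the robot, and variables do not carry over. Pictures are saved under pics/ and viewed, at most 10 in all, crops included, and the job is handed in when it is done.

Besides the shell and the picture viewer there is one more tool, called after "Emit:" as name(argument=value, ...) on one line, values as JSON. play_rows: Moves the arm, as the interface text tells. Its arguments: {"type":"object","properties":{"increments":{"type":"string"},"force":{"type":"number"}},"required":["increments"]}

```bash
mkdir -p pics; python3 - <<'E'
from plant import robot
import cv2,numpy as np
s=robot.read_state();print({k:np.round(v,3) for k,v in s.items()})
for c in("scene","top"):
    cv2.imwrite(f"pics/{c}0.png",robot.read_camera(c))
    for n in("bin","bin_floor","bin_button_top","bin_hinge","cup_mid","can","jar","spice","bowl","packet"):
        r=robot.landmark_of(c,n);print(c,n,[(np.round(d["centre"],3).tolist(),round(d["conf"],2)) for d in r[:2]])
E
```

```text
{'t': np.float64(0.0), 'q': array([ 1.165,  0.131,  1.489, -0.   ,  1.523, -0.085]), 'dq': array([-0.001, -0.   , -0.   ,  0.001, -0.001, -0.   ]), 'joint_torque': array([-3.0000e-03, -5.5985e+01, -4.9174e+01,  7.6000e-02,  3.6000e-02,
       -0.0000e+00]), 'tool_pos': array([0.189, 0.569, 0.218]), 'orientation': array([-5.020e-01, -3.101e+00,  3.000e-03]), 'force': array([-0.298,  0.673,  1.007]), 'wrist_torque': array([-0.02 , -0.035,  0.03 ]), 'gripper_force': np.float64(0.0), 'opening': np.float64(0.093)}
scene bin [([0.554, -0.048, 0.0], 0.81)]
scene bin_floor []
scene bin_button_top [([0.481, -0.068, 0.123], 0.4)]
scene bin_hinge [([0.656, -0.011, 0.105], 0.66)]
scene cup_mid [([0.486, -0.342, 0.029], 0.84)]
scene can []
scene jar [([0.678, -0.343, -0.0], 0.9)]
scene spice [([0.69, 0.338, -0.0], 0.65)]
scene bowl [([0.437, -0.538, -0.001], 0.96)]
scene packet [([0.822, 0.099, 0.004], 0.7), ([0.656, -0.01, 0.107], 0.23)]
top bin [([0.561, -0.045, 0.0], 0.56)]
top bin_floor [([0.48, 0.338, -0.001], 0.6)]
top bin_button_top [([0.48, -0.071, 0.125], 0.52), ([0.482, -0.335, 0.028], 0.32)]
top bin_hinge [([0.658, -0.009, 0.11], 0.67), ([0.681, -0.342, 0.001], 0.66)]
top cup_mid [([0.48, -0.334, 0.028], 0.85)]
top can [([0.481, 0.338, 0.0], 0.79)]
top jar [([0.682, -0.345, 0.001], 0.81)]
top spice [([0.696, 0.34, -0.001], 0.68)]
top bowl [([0.443, -0.547, 0.002], 0.95)]
top packet [([0.821, 0.096, -0.001], 0.83)]
```

View pics/scene0.png

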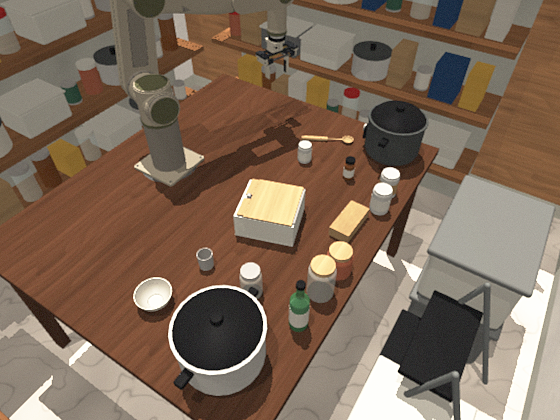

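View pics/top0.png

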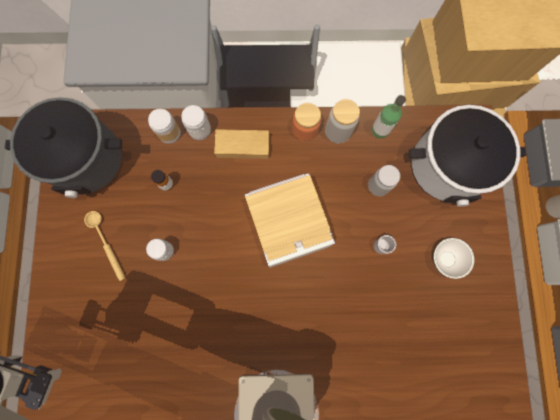

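The pictures agree with the networks: in the top view the bin is at about (290,220), its button at (298,245) and the cup at (386,244). The can is at (160,250), on the other side of the bin. In both views the way to the bin is clear.

```bash
cat > h.py <<'E'
from plant import robot
import numpy as np
from scipy.spatial.transform import Rotation as Ro
H=np.array([.657,-.010]);YAW=np.arctan2(.0595,.1765)
ux=np.array([np.cos(YAW),np.sin(YAW)])
uy=np.array([-ux[1],ux[0]])
def binpt(x,y,z): return np.r_[H+ux*(x-.105)+uy*y,z]   # bin coords -> world
def to(p,yaw=YAW):
    s=robot.read_state();R=Ro.from_rotvec(s["orientation"]).as_matrix()
    d=R.T@(np.array(p)-s["tool_pos"])*1000
    a=np.degrees(np.arctan2(R[1,0],R[0,0])-yaw); a=(a+90)%180-90
    print("d",np.round(d,1),"turn",round(a,2),"toolx",np.round(R[:,0],3),"toolz",np.round(R[:,2],3),"q",np.round(s["q"],2),"F",np.round(s["force"],1),"t",s["t"])
E
python3 - <<'E'
from h import *
print(np.degrees(YAW),binpt(-.076,0,.16));to(binpt(-.076,0,.16))
E
```

```text
18.62950080698917 [ 0.48548367 -0.06781995  0.16      ]
d [-482.1 -511.3   58.7] turn -37.01 toolx [-0.949  0.315 -0.   ] toolz [ 0. -0. -1.] q [ 1.16  0.13  1.49 -0.    1.52 -0.09] F [0.4 0.5 0.2] t 1.1
```

Emit:
play_rows(increments="-482 -511 0 -37 1;-482 -511 0 -37 1;-482 -511 0 -37 1;-482 -511 0 -37 1;-482 -511 0 -37 1;-482 -511 0 -37 1;-482 -511 0 -37 1;-482 -511 0 -37 1;-482 -511 0 -37 1;-482 -511 0 -37 1;-482 -511 0 -37 1;-482 -511 0 -37 1;-482 -511 0 -37 1;-482 -511 0 -37 1;-482 -511 30 -37 1;-482 -511 50 -37 1;-482 -511 59 -37 1;-482 -511 59 -37 1;-482 -511 59 -37 1", force=20)

```text
t: 3.0
tool_pos: [0.4858, -0.0672, 0.1606]
orientation: [-0.509, 3.099, -0.001]
force: [-0.2, 0.5, 0.7]
opening: 0.0003
gripper_force: 0.0
```

```bash
python3 - <<'E'
from h import *
import cv2
to(binpt(-.076,0,.16));ims=[]
for c in("scene","top"):
    im=robot.read_camera(c)
    for n in("bin","bin_button_top","bin_hinge"):
        print(c,n,[(np.round(d["centre"],3).tolist(),round(d["conf"],2)) for d in robot.landmark_of(c,n)[:1]])
    k=robot.calibration(c);f=210/np.tan(np.radians(k["vertical_fov"]/2))
    K=np.array([[f,0,k["cx"]],[0,f,k["cy"]],[0,0,1.]])
    # lid outline + button as modelled
    big=cv2.resize(im,None,fx=4,fy=4,interpolation=cv2.INTER_CUBIC)
    P=lambda p:(cv2.projectPoints(np.array(p),np.array(k["rvec"]),np.array(k["tvec"]),K,None)[0].reshape(-1,2)*4+2).astype(int)
    cv2.polylines(big,[P([binpt(x,y,.114) for x,y in((-.098,-.1),(-.098,.1),(.105,.1),(.105,-.1))])],True,(0,0,255),1)
    cv2.polylines(big,[P([binpt(x,y,.124) for x,y in((-.088,-.008),(-.088,.008),(-.074,.008),(-.074,-.008))])],True,(255,0,0),1)
    c0=P([binpt(0,0,.114)])[0];ims.append(big[c0[1]-280:c0[1]+280,c0[0]-200:c0[0]+200])
cv2.imwrite("pics/a.png",np.hstack(ims))
E
```

```text
d [ 0.5 -0.5  0.6] turn 0.03 toolx [-0.947 -0.32  -0.001] toolz [ 0.001 -0.    -1.   ] q [-0.24 -0.14  1.86  0.    1.42 -2.14] F [-0.2  0.5  0.7] t 3.0
scene bin [([0.559, -0.047, -0.001], 0.76)]
scene bin_button_top [([0.479, -0.069, 0.125], 0.51)]
scene bin_hinge [([0.657, -0.015, 0.104], 0.9)]
top bin []
top bin_button_top [([0.482, 0.341, 0.001], 0.69)]
top bin_hinge [([0.658, -0.013, 0.11], 0.94)]
```

View pics/a.png

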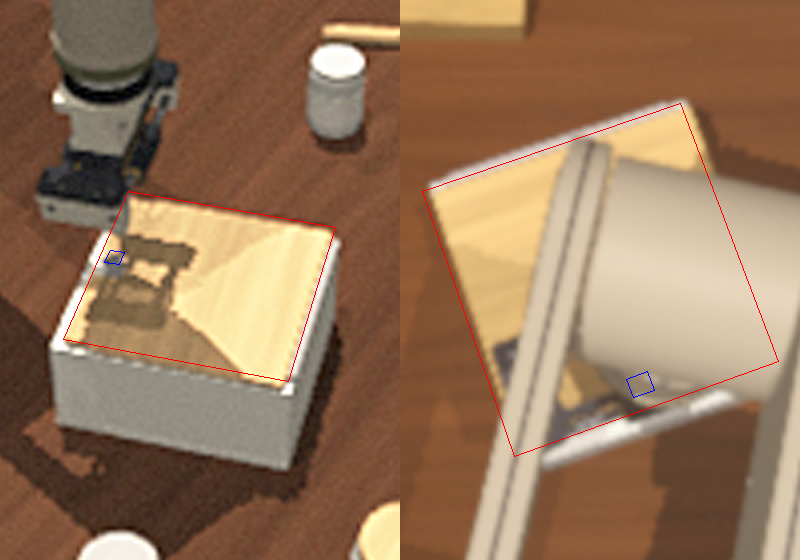

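The overlay is close, but seems offset a few mm towards +y. I'll fit the lid outline in the clear first top picture.

```bash
python3 - <<'E'
from h import *
import cv2
from scipy.optimize import minimize
im=cv2.imread("pics/top0.png");k=robot.calibration("top");f=210/np.tan(np.radians(k["vertical_fov"]/2))
K=np.array([[f,0,k["cx"]],[0,f,k["cy"]],[0,0,1.]])
hsv=cv2.cvtColor(im,cv2.COLOR_BGR2HSV)
m=((hsv[...,2]>165)&(hsv[...,1]>50)&(hsv[...,0]>8)&(hsv[...,0]<30)).astype(np.uint8)
m[:170]=0;m[270:]=0;m[:,:240]=0;m[:,340:]=0
m=cv2.morphologyEx(m,cv2.MORPH_CLOSE,np.ones((3,3)))
def outline(p):
    c,s=np.cos(p[2]),np.sin(p[2])
    q=[(p[0]+c*x-s*y,p[1]+s*x+c*y,.114) for x,y in((-.203,-.1),(-.203,.1),(0,.1),(0,-.1))]
    return cv2.projectPoints(np.array(q),np.array(k["rvec"]),np.array(k["tvec"]),K,None)[0].reshape(-1,2)
def cost(p):
    t=np.zeros((1680,2240),np.uint8);cv2.fillPoly(t,[np.round(outline(p)*16*4+24).astype(int)],255,shift=4)
    return np.abs(cv2.resize(t,(560,420),interpolation=cv2.INTER_AREA)/255.-m).sum()
x0=np.array([.657,-.012,YAW])
r=minimize(cost,x0,method="Nelder-Mead",options=dict(initial_simplex=x0+np.array([[0,0,0],[.01,0,0],[0,.01,0],[0,0,.08]])))
print(r.x,np.degrees(r.x[2]),r.fun,m.sum());p=r.x
print("button",p[:2]-.186*np.array([np.cos(p[2]),np.sin(p[2])]))
big=cv2.resize(im,None,fx=5,fy=5,interpolation=cv2.INTER_CUBIC)
cv2.polylines(big,[(outline(p)*5+2).astype(int)],True,(0,0,255),1)
b=p[:2]-.186*np.array([np.cos(p[2]),np.sin(p[2])])
u=cv2.projectPoints(np.r_[b,.124][None],np.array(k["rvec"]),np.array(k["tvec"]),K,None)[0].ravel()
cv2.circle(big,tuple((u*5+2).astype(int)),2,(255,0,0),-1)
cv2.imwrite("pics/b.png",big[850:1350,1200:1700])
E
```

```text
[ 0.66054266 -0.01383426  0.32438794] 18.586059808657392 235.66274509803924 4904
button [ 0.4842433  -0.07311779]
```

View pics/b.png

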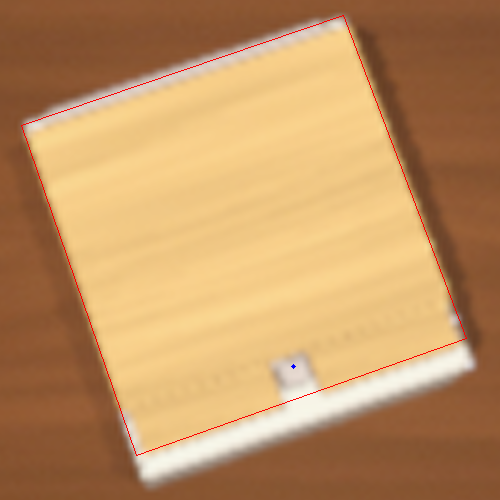

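```bash
sed -i 's/^H=.*/H=np.array([.6588,-.0127]);YAW=np.radians(18.6)/' h.py; python3 - <<'E'
from h import *
to(binpt(-.076,0,.128))
E
```

```text
d [-0.5 -3.3 32.1] turn 0.03 toolx [-0.948 -0.32  -0.001] toolz [ 0.001 -0.    -1.   ] q [-0.24 -0.14  1.86 -0.    1.42 -2.14] F [-0.4  0.1  0.2] t 3.4
```

Emit:
play_rows(increments="0 -3 10 0 1;0 -3 22 0 1;0 -3 30 0 1;0 -3 34 0 1;0 -3 36 0 1;0 -3 37 0 1")

```text
t: 4.0
tool_pos: [0.4863, -0.0703, 0.1226]
orientation: [0.508, -3.1, -0.0]
force: [-2.8, 0.5, 2.8]
opening: 0.0006
gripper_force: 1.5
```

Emit:
play_rows(increments="0 0 1 0 1;0 0 2 0 1;0 0 3 0 1;0 0 4 0 1;0 0 4 0 1;0 0 4 0 1")

```text
t: 4.6
tool_pos: [0.4867, -0.0704, 0.119]
orientation: [-0.508, 3.099, -0.0]
force: [-1.8, 0.7, 5.3]
opening: 0.0005
gripper_force: 2.5
```

```bash
python3 - <<'E'
from h import *
import cv2
to(binpt(-.076,0,.118));im=robot.read_camera("scene")
cv2.imwrite("pics/c.png",cv2.resize(im[150:270,210:340],None,fx=5,fy=5,interpolation=cv2.INTER_CUBIC))
print(robot.read_state()["force"])
E
```

```text
d [-0.5 -0.2  1. ] turn 0.02 toolx [-0.948 -0.319 -0.001] toolz [ 0.001 -0.    -1.   ] q [-0.25 -0.09  1.9   0.    1.33 -2.14] F [-1.8  0.7  5.3] t 4.6
[-1.24970841  1.04692838  5.20467792]
```

View pics/c.png

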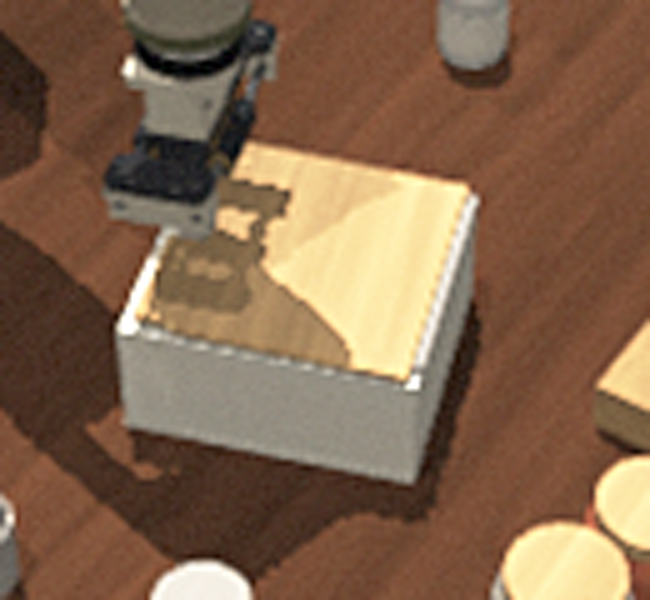

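```bash
python3 - <<'E'
import numpy as np
th=np.r_[np.linspace(.03,.12,13)[1:],np.linspace(.12,1.42,57)[1:]]
r=np.interp(th,[.03,.12],[188.5,168])
C=np.c_[-r*np.cos(th)+6*np.sin(th),r*np.sin(th)+6*np.cos(th)]-[-188.5,11]
for i,(t,c) in enumerate(zip(th,C)): print(i,round(t,2),np.round([-c[0],-c[1]],0).astype(int),end='; ')
E
```

```text
0 0.04 [-2 -2]; 1 0.04 [-4 -3]; 2 0.05 [-6 -5]; 3 0.06 [-8 -6]; 4 0.07 [-9 -7]; 5 0.08 [-11  -8]; 6 0.08 [-13 -10]; 7 0.09 [-15 -11]; 8 0.1 [-17 -12]; 9 0.1 [-19 -13]; 10 0.11 [-21 -14]; 11 0.12 [-22 -15]; 12 0.14 [-23 -19]; 13 0.17 [-24 -23]; 14 0.19 [-25 -27]; 15 0.21 [-26 -30]; 16 0.24 [-27 -34]; 17 0.26 [-28 -38]; 18 0.28 [-29 -42]; 19 0.31 [-30 -45]; 20 0.33 [-31 -49]; 21 0.35 [-33 -53]; 22 0.38 [-34 -56]; 23 0.4 [-36 -60]; 24 0.42 [-38 -63]; 25 0.44 [-39 -67]; 26 0.47 [-41 -70]; 27 0.49 [-43 -74]; 28 0.51 [-45 -77]; 29 0.54 [-47 -80]; 30 0.56 [-49 -83]; 31 0.58 [-52 -87]; 32 0.61 [-54 -90]; 33 0.63 [-56 -93]; 34 0.65 [-59 -96]; 35 0.68 [-61 -99]; 36 0.7 [ -64 -102]; 37 0.72 [ -67 -105]; 38 0.75 [ -69 -108]; 39 0.77 [ -72 -110]; 40 0.79 [ -75 -113]; 41 0.82 [ -78 -116]; 42 0.84 [ -81 -118]; 43 0.86 [ -84 -121]; 44 0.89 [ -87 -123]; 45 0.91 [ -90 -125]; 46 0.93 [ -93 -127]; 47 0.96 [ -96 -130]; 48 0.98 [-100 -132]; 49 1.0 [-103 -134]; 50 1.03 [-106 -136]; 51 1.05 [-110 -138]; 52 1.07 [-113 -139]; 53 1.09 [-117 -141]; 54 1.12 [-120 -143]; 55 1.14 [-124 -144]; 56 1.16 [-128 -146]; 57 1.19 [-131 -147]; 58 1.21 [-135 -148]; 59 1.23 [-139 -150]; 60 1.26 [-142 -151]; 61 1.28 [-146 -152]; 62 1.3 [-150 -153]; 63 1.33 [-154 -153]; 64 1.35 [-158 -154]; 65 1.37 [-161 -155]; 66 1.4 [-165 -156]; 67 1.42 [-169 -156];
```

Emit:
play_rows(increments="-2 0 -2 0 1;-4 0 -3 0 1;-6 0 -5 0 1;-8 0 -6 0 1;-9 0 -7 0 1;-11 0 -8 0 1;-13 0 -10 0 1;-15 0 -11 0 1;-17 0 -12 0 1;-19 0 -13 0 1;-21 0 -14 0 1;-22 0 -15 0 1")

```text
t: 5.85
tool_pos: [0.5075, -0.0632, 0.1337]
orientation: [-0.508, 3.1, 0.0]
force: [-0.3, -0.2, 0.7]
opening: 0.0006
gripper_force: 0.5
```

```bash
python3 - <<'E'
from h import *
import cv2
to(binpt(-.054,0,.134));im=robot.read_camera("scene")
cv2.imwrite("pics/d.png",cv2.resize(im[150:270,210:340],None,fx=5,fy=5,interpolation=cv2.INTER_CUBIC))
E
```

```text
d [-0.6 -0.4 -0.3] turn 0.02 toolx [-0.948 -0.319 -0.   ] toolz [ 0.  0. -1.] q [-0.22 -0.05  1.83  0.    1.36 -2.12] F [-0.3 -0.2  0.7] t 5.85
```

View pics/d.png

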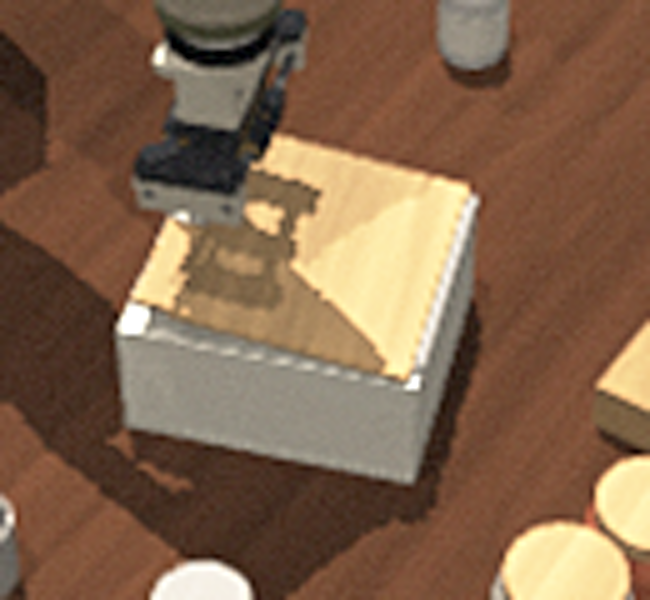

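The lid is released: its front corner at (150,310) has lifted clear and the tip is on it. I'll follow the arc.

Emit:
play_rows(increments="-1 0 -4 0 1;-2 0 -8 0 1;-3 0 -12 0 1;-4 0 -15 0 1;-5 0 -19 0 1;-6 0 -23 0 1;-7 0 -27 0 1;-8 0 -30 0 1;-9 0 -34 0 1;-11 0 -38 0 1;-12 0 -41 0 1;-14 0 -45 0 1;-16 0 -48 0 1;-17 0 -52 0 1;-19 0 -55 0 1;-21 0 -59 0 1;-23 0 -62 0 1;-25 0 -65 0 1;-27 0 -68 0 1;-30 0 -72 0 1")

```text
t: 7.9
tool_pos: [0.5357, -0.0537, 0.2057]
orientation: [0.508, -3.1, -0.0]
force: [-0.4, -0.5, 0.8]
opening: 0.0008
gripper_force: 0.3
```

Emit:
play_rows(increments="-2 0 -3 0 1;-4 0 -6 0 1;-7 0 -9 0 1;-9 0 -12 0 1;-12 0 -15 0 1;-15 0 -18 0 1;-17 0 -21 0 1;-20 0 -23 0 1;-23 0 -26 0 1;-26 0 -29 0 1;-29 0 -31 0 1;-32 0 -34 0 1;-35 0 -36 0 1;-38 0 -38 0 1;-41 0 -40 0 1;-44 0 -43 0 1;-48 0 -45 0 1;-51 0 -47 0 1;-54 0 -49 0 1;-58 0 -51 0 1")

```text
t: 9.9
tool_pos: [0.5908, -0.0352, 0.2568]
orientation: [0.508, -3.1, 0.0]
force: [0.1, -0.1, -0.4]
opening: 0.0006
gripper_force: 0.2
```

```bash
python3 - <<'E'
from h import *
import cv2
to(binpt(.034,0,.257));im=robot.read_camera("scene")
cv2.imwrite("pics/e.png",cv2.resize(im[130:250,210:340],None,fx=4,fy=4,interpolation=cv2.INTER_CUBIC))
E
```

```text
d [-0.6 -0.4 -0.2] turn 0.02 toolx [-0.948 -0.319  0.   ] toolz [-0. -0. -1.] q [-0.15  0.1   1.46 -0.    1.59 -2.04] F [ 0.1 -0.1 -0.4] t 9.9
```

View pics/e.png

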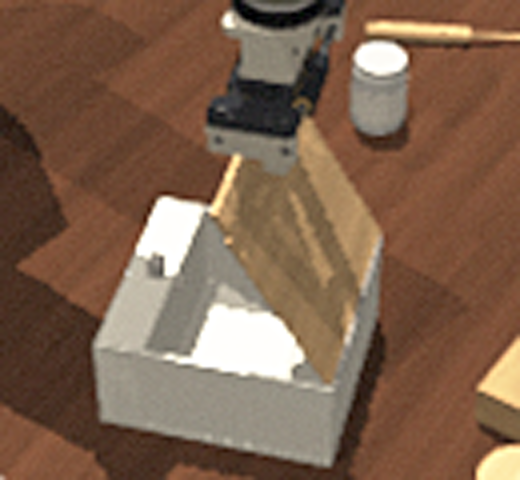

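The lid is held at about 60° with the compartment showing at (240,330). I'll finish the arc and then move clear to the rear.

Emit:
play_rows(increments="-3 0 -1 0 1;-7 0 -3 0 1;-10 0 -5 0 1;-14 0 -6 0 1;-18 0 -8 0 1;-21 0 -9 0 1;-25 0 -10 0 1;-29 0 -12 0 1;-32 0 -13 0 1;-36 0 -14 0 1;-40 0 -15 0 1;-43 0 -15 0 1;-46 0 -16 0 1;-49 0 -17 0 1;-52 0 -17 0 1;-55 0 -18 0 1;-58 0 -18 0 1;-61 0 -18 0 1;-64 0 -18 0 1;-67 0 -18 0 1")

```text
t: 11.95
tool_pos: [0.6543, -0.0138, 0.2745]
orientation: [0.508, -3.1, -0.0]
force: [-0.1, -0.0, -0.3]
opening: 0.0008
gripper_force: 0.0
```

Emit:
play_rows(increments="-5 0 0 0 1;-10 0 -5 0 1;-15 0 -20 0 1;-15 0 -50 0 1;-15 0 -90 0 1;-15 0 -120 0 1;-15 0 -120 0 1")

```text
t: 12.65
tool_pos: [0.6699, -0.0091, 0.4017]
orientation: [-0.507, 3.091, -0.004]
force: [-0.6, -0.6, 1.2]
opening: 0.001
gripper_force: 0.0
```

```bash
python3 - <<'E'
from h import *
import cv2
im=robot.read_camera("scene")
cv2.imwrite("pics/f.png",cv2.resize(im[100:280,170:350],None,fx=3,fy=3,interpolation=cv2.INTER_CUBIC))
robot.read_camera("top")
for c in("scene","top"):
    for n in("bin_hinge","bin_floor","cup_mid"):
        print(c,n,[(np.round(d["centre"],3).tolist(),round(d["conf"],2)) for d in robot.landmark_of(c,n)[:1]])
print(binpt(.02,0,.005))
to([.482,-.338,.34])
E
```

```text
scene bin_hinge [([0.656, -0.013, 0.104], 0.72)]
scene bin_floor [([0.58, -0.039, -0.001], 0.85)]
scene cup_mid [([0.487, -0.341, 0.034], 0.64)]
top bin_hinge [([0.655, -0.012, 0.11], 0.56)]
top bin_floor []
top cup_mid [([0.486, -0.334, 0.029], 0.82)]
[ 0.57823969 -0.03981154  0.005     ]
d [ 281.2 -252.4   53.5] turn 0.02 toolx [-0.948 -0.319  0.002] toolz [-0.002  0.    -1.   ] q [-0.09  0.33  0.94 -0.    1.87 -1.99] F [-0.9 -0.3 -0.5] t 13.05
```

View pics/f.png

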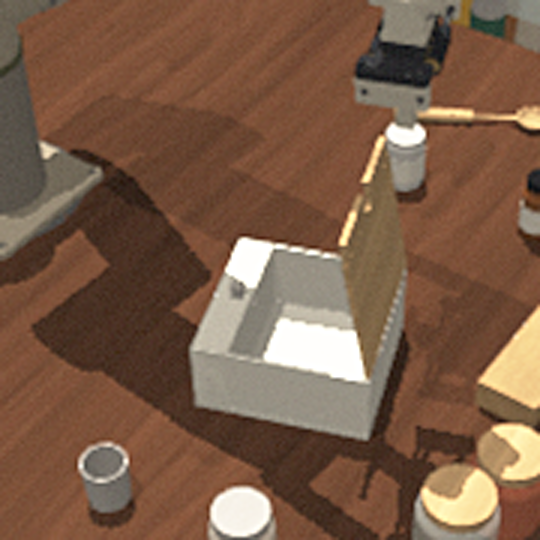

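Lid stands open at its stop; cup at (105,478) in the crop, undisturbed. Now I go above the cup and open the gripper.

Emit:
play_rows(increments="100 -90 30 0 -1;280 -252 40 0 -1;280 -252 40 0 -1;280 -252 40 0 -1;280 -252 40 0 -1;280 -252 40 0 -1;280 -252 40 0 -1;280 -252 40 0 -1;280 -252 40 0 -1;280 -252 90 0 -1;280 -252 140 0 -1;280 -252 190 0 -1;280 -252 240 0 -1;280 -252 260 0 -1;280 -252 260 0 -1;280 -252 260 0 -1;280 -252 260 0 -1")

```text
t: 14.75
tool_pos: [0.485, -0.338, 0.1374]
orientation: [-0.509, 3.097, -0.005]
force: [-0.6, -0.5, 0.3]
opening: 0.0928
gripper_force: 0.0
```

```bash
python3 - <<'E'
from h import *
print(robot.read_state()["opening"])
for c in("scene","top"):
    robot.read_camera(c)
    print(c,[(np.round(d["centre"],3).tolist(),round(d["conf"],2)) for d in robot.landmark_of(c,"cup_mid")[:2]])
to([.484,-.338,.031])
E
```

```text
0.09284481115234214
scene [([0.486, -0.339, 0.028], 0.56)]
top [([0.483, -0.334, 0.028], 0.44)]
d [  0.6   0.3 105.5] turn 0.02 toolx [-0.948 -0.319 -0.002] toolz [ 0.002 -0.002 -1.   ] q [-0.7   0.15  1.61  0.    1.37 -2.59] F [0.  0.6 0.1] t 14.95
```

Emit:
play_rows(increments="0 1 30 0 -1;0 1 60 0 -1;0 1 85 0 -1;0 1 98 0 -1;0 1 104 0 -1;0 1 104 0 -1;0 1 104 0 1;0 1 104 0 1;0 1 104 0 1;0 1 104 0 1;0 1 104 0 1;0 1 104 0 1;0 1 104 0 1;0 1 104 0 1", force=15)

```text
t: 16.35
tool_pos: [0.4834, -0.3366, 0.0309]
orientation: [-0.508, 3.1, -0.001]
force: [-0.3, -1.2, 1.4]
opening: 0.0542
gripper_force: 15.0
```

Emit:
play_rows(increments="0 0 -10 0 1;0 0 -30 0 1;0 0 -60 0 1;0 0 -100 0 1;0 0 -140 0 1;0 0 -180 0 1;0 0 -190 0 1;0 0 -190 0 1")

```text
t: 17.15
tool_pos: [0.4842, -0.3371, 0.2235]
orientation: [-0.508, 3.097, -0.005]
force: [0.5, 0.2, -1.3]
opening: 0.054
gripper_force: 15.0
```

```bash
python3 - <<'E'
from h import *
to(binpt(-.003,0,.0365));print(robot.read_state()["opening"])
E
```

```text
d [-160.6  252.4  186.4] turn 0.02 toolx [-0.948 -0.319 -0.002] toolz [ 0.004 -0.003 -1.   ] q [-0.7   0.1   1.52  0.    1.52 -2.59] F [ 0.5  0.2 -1.3] t 17.15
0.0539736270595821
```

Emit:
play_rows(increments="-20 30 0 0 1;-45 70 0 0 1;-72 112 0 0 1;-98 154 0 0 1;-124 195 0 0 1;-145 228 0 0 1;-157 247 0 0 1;-160 252 0 0 1;-160 252 0 0 1;-160 252 20 0 1;-160 252 50 0 1;-160 252 80 0 1;-160 252 110 0 1;-160 252 140 0 1;-160 252 160 0 1;-160 252 170 0 1;-160 252 174 0 1;-160 252 174 0 1")

```text
t: 18.95
tool_pos: [0.5542, -0.0472, 0.0466]
orientation: [0.507, -3.1, 0.0]
force: [0.3, 0.6, -0.5]
opening: 0.054
gripper_force: 15.0
```

```bash
python3 - <<'E'
from h import *
import cv2
to(binpt(-.003,0,.0365));im=robot.read_camera("scene")
cv2.imwrite("pics/g.png",cv2.resize(im[110:270,200:360],None,fx=3.5,fy=3.5,interpolation=cv2.INTER_CUBIC))
E
```

```text
d [-2.1 -0.7 10.1] turn -0.03 toolx [-0.948 -0.318  0.   ] toolz [-0. -0. -1.] q [-0.18  0.16  1.78 -0.    1.2  -2.07] F [ 0.3  0.6 -0.5] t 18.95
```

View pics/g.png

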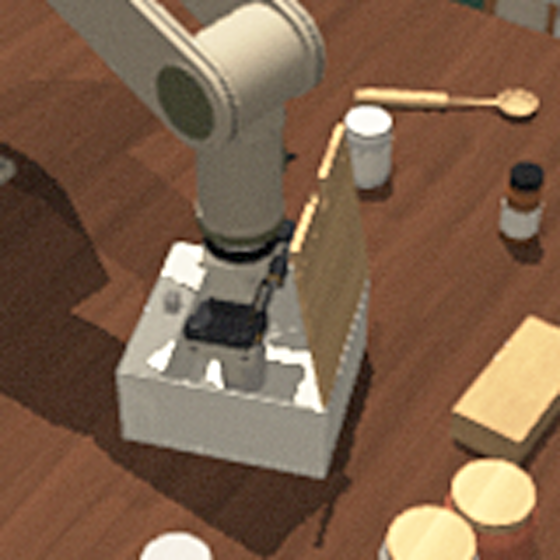

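The cup is inside, clear of the walls and of the lid. I lower it gently until I feel contact.

Emit:
play_rows(increments="0 0 3 0 1;0 0 6 0 1;0 0 8 0 1;0 0 9 0 1;0 0 10 0 1;0 0 10 0 1;0 0 10 0 1")

```text
t: 19.7
tool_pos: [0.5544, -0.0464, 0.0367]
orientation: [-0.508, 3.1, -0.0]
force: [-0.8, 1.2, -1.5]
opening: 0.054
gripper_force: 15.0
```

Emit:
play_rows(increments="0 0 0.5 0 1;0 0 1 0 1;0 0 1 0 1;0 0 1 0 1")

```text
t: 20.1
tool_pos: [0.5545, -0.0465, 0.0359]
orientation: [-0.508, 3.1, -0.0]
force: [-0.7, 0.1, 1.2]
opening: 0.0541
gripper_force: 15.0
```

Emit:
play_rows(increments="0 0 0.5 0 1;0 0 0.5 0 1;0 0 0.5 0 1")

```text
t: 20.4
tool_pos: [0.5548, -0.0464, 0.0358]
orientation: [-0.508, 3.099, -0.0]
force: [-0.9, 1.2, 5.3]
opening: 0.0542
gripper_force: 15.0
```

Emit:
play_rows(increments="0 0 0 0 0.1;0 0 0 0 -0.2;0 0 0 0 -0.4;0 0 0 0 -0.6;0 0 0 0 -0.8;0 0 0 0 -0.8;0 0 0 0 -0.8;0 0 -5 0 -0.8;0 0 -15 0 -0.8;0 0 -30 0 -0.8;0 0 -60 0 -0.8;0 0 -100 0 -0.8;0 0 -150 0 -0.8;0 0 -200 0 -0.8;0 0 -240 0 -0.8;0 0 -250 0 -0.8")

```text
t: 22.0
tool_pos: [0.5566, -0.0468, 0.2936]
orientation: [-0.507, 3.09, -0.006]
force: [0.8, 0.5, 0.5]
opening: 0.0838
gripper_force: 0.0
```

Emit:
play_rows(increments="40 0 0 0 -0.8;80 0 0 0 -0.8;110 0 0 0 -0.8;130 0 0 0 -0.8;130 0 0 0 -0.8;130 0 0 0 -0.8")

```text
t: 22.6
tool_pos: [0.4313, -0.088, 0.2856]
orientation: [-0.507, 3.099, -0.001]
force: [0.9, 0.1, 0.4]
opening: 0.0838
gripper_force: 0.0
```

```bash
python3 - <<'E'
from h import *
import cv2
im=robot.read_camera("scene");t=robot.read_camera("top")
for c in("scene","top"):
    for n in("cup_mid","can","jar"): print(c,n,[(np.round(d["centre"],3).tolist(),round(d["conf"],2)) for d in robot.landmark_of(c,n)[:1]])
z=lambda i,a,b:cv2.resize(i[a:a+130,b:b+130],None,fx=3,fy=3,interpolation=cv2.INTER_CUBIC)
cv2.imwrite("pics/i.png",np.hstack([z(im,130,210),z(t,150,225)]))
E
```

```text
scene cup_mid [([0.555, -0.051, 0.039], 0.56)]
scene can [([0.48, 0.344, -0.0], 0.74)]
scene jar []
top cup_mid [([0.552, -0.044, 0.035], 0.6)]
top can [([0.481, 0.342, -0.0], 0.82)]
top jar [([0.68, -0.342, 0.001], 0.82)]
```

View pics/i.png

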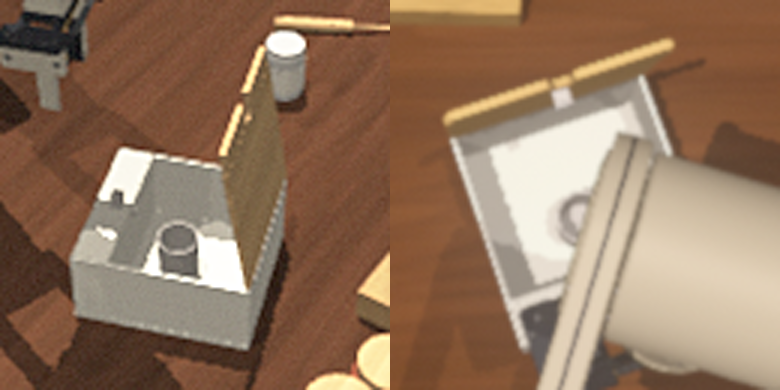

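The cup stands upright on the bin floor, at (178,250) in the scene crop. The lid is open and the gripper is clear.

```bash
python3 -c "
from plant import robot
print(robot.close_job())"
```

```text
the job is handed in; nothing more can be done
None
```

The job is handed in: the lid was released and raised under control to its stop, the cup was set down upright on the bin's floor at about 20 s of the 64 s allowed, and I saw nothing else moved.

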